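# Slide the biscuit tin into the packing lane

## Task

Push the red biscuit tin along the table, through the narrow gap between the two yellow posts, until it lies squarely and entirely on the green bay behind them. Only push it: keep it flat on the table and do not lift or tip it. Leave the jar, the can and the orange carton where they stand, and finish with the hand clear of everything.

Things in the scene. Friction and masses are not known exactly. Their poses are not given: they have to be found in the camera images.
- tin: Closed flat biscuit tin, red with gold lid, loose: a plain box 120 mm long (its x), 90 mm wide (its y), 40 mm high, 0.3 to 0.55 kg. Origin: centre of its underside. A push of 1 to 6 N slides it. It starts 150 to 210 mm before the gap (lane x negative), up to 40 mm off the lane's centre line, its long axis up to 0.35 rad askew of the lane's.
- lane: Fixed packing lane. Origin: on the table midway between two yellow upright round posts (40 mm in diameter, 50 mm high, centred at y = +68 and -68 mm; the gap is 96 mm). x: the way to push, from the gap to the green bay, within 0.25 rad of world -y; y across; z up. The posts' thin feet lie outside the gap.
- bay (a point): Centre of the green bay, 122 mm along x from the lane's origin, axes as the lane's. The bay is painted flat on the table: 185 mm along x, 170 mm along y. A fixed steel stop bar 20 mm high closes its far end (near face 92 mm beyond this point); no side walls.
- jar: Loose amber glass jar with brass lid, 60 mm in diameter, 95 mm high, beside the lane (150 to 210 mm off the centre line, on its +y side). Origin: centre of its underside. Leave it alone.
- can: Loose can with green label, 66 mm in diameter, 100 mm high, beside the lane (150 to 210 mm off the centre line, on its +y side). Origin: centre of its underside. Leave it alone.
- carton: Loose orange carton, 60 x 50 x 75 mm high, beside the bay (150 to 190 mm off the centre line, on its -y side). Origin: centre of its underside. Leave it alone.
Mind the look-alikes: they are no part of the job. Of the things like the tin, leave any that is pink; of the rest the smaller one is meant.

How it is judged (in metres and radians):
On the way:
1. the tin is in the gap, between the two posts (x of tin in the frame of lane between -0.04 and 0.04 m and y of tin in the frame of lane between -0.015 and 0.015 m), for 0.1 s.
At the end, for the whole second after the job is handed in: The tin rests flat on the green bay behind the posts: its centre 88 to 158 mm along the lane's x and within 38 mm of its centre line, its long axis within 0.25 rad of the lane's; jar, can and carton are within 15 mm of where they began (x of tin in the frame of lane between 0.088 and 0.158 m and y of tin in the frame of lane between -0.038 and 0.038 m and angle between the x axis of tin and the x axis of lane, either way round below 0.25 rad and height (world z) of tin below 0.004 m and angle between tin's own z axis and vertical below 0.05 rad and linear speed of tin below 0.01 m/s and distance of each of jar, can, carton from where it was at the start of the episode below 0.015 m); the robot touches nothing.
It fails at once if the tin is lifted off the table (height (world z) of tin above 0.008 m).
It fails at once if the tin is tipped (angle between tin's own z axis and vertical above 0.15 rad).
It fails at once if the jar is disturbed (distance of jar from where it was at the start of the episode above 0.015 m).
It fails at once if the can is disturbed (distance of can from where it was at the start of the episode above 0.015 m).
It fails at once if the carton is disturbed (distance of carton from where it was at the start of the episode above 0.015 m).
It also fails if it takes over 72 s, if anything falls off the work surface, if the arm or the gripper's body presses on something with over 40 N, if the wrist force passes 120 N, or if a joint passes its speed limit or range.

## Robot

A 6-joint arm with a two-finger parallel gripper is mounted at the origin on the work surface. World frame = base frame: x ahead of the robot, y to its left, z up, the work surface at z = 0. Lengths are in mm, angles in rad, forces in N, time in s.
With the tool pointing down it reaches from about 275 to 750 mm from the base axis. Payload 10.2 kg.
Tool frame: the origin (TCP) lies midway between the tips of the shut fingers; the grasp point (between the pads) lies 19 mm behind it; z points along the fingers, y is the line along which they close (so a half turn about z gives the same grasp; the last joint's range is limited). The gripper opens to 85 mm and grips with 20 to 120 N. Pads are 22 mm wide; open, the fingers measure 114 mm over their backs; the gripper's body (76 mm by 85 mm) begins 54 mm behind the grasp point. The pads swing forward as they close: fully open they stand 13 mm farther back than shut.
Start: joints at [-1.556, 0.313, 1.498, -0, 1.331, -0.223], TCP at [123.658, -510.235, 231.294] pointing down, gripper open.
Joint ranges: [-2.94, 2.94], [-0.97, 2.17], [0.19, 2.56], [-1.23, 4.37], [0.02, 3.11], [-2.88, 2.88]. Speed limits (rad/s): [2.39, 2.39, 3.01, 3.14, 3.14, 3.14].

## Interface

Orientations are given as a unit quaternion [w, x, y, z].
In Python, from rig import ctrl gives the robot as it stands.
- The arm moves only by the tool send_rows, never from a script. Its argument "targets" is a list of rows, each a list of 7 numbers: the closure, from -1 (fully open) to 1 (shut), so that 0 is half open, then the shift along the tool's x, y, z in m, then the turn, a rotation vector about the tool's x, y, z in rad. In form: [[claw, dx, dy, dz, ax, ay, az], ...]. A call has exactly 10 rows; each row shifts and turns the commanded pose from where the row before left it, along the tool's axes as they then stand; what a row does not reach is not made up. A row lasts 1/8 s, in which the tool goes at most 62.5 mm and 10.7 degrees, less where a joint would pass 70% of its speed; a pose out of reach is approached as far as the arm can. A call with a gripper value outside its range is refused whole. The fingers move at their own pace and stop on an object; "squeeze" is the grip in N (left out, the last holds). Time passes only in rows, so rows that do not move let the fingers close, or fill a call up. It gives the time, the measured TCP pose, the force, the opening and the grip force at its end, in the units of the state.
- ctrl.sense(): the state, without advancing time (a new reading comes with each control period).
- ctrl.capture(name): name is "scene" or "side" or "wrist"; returns a dict with "img" (384x512x3 uint8, red, green, blue), "camera_matrix" (3x3 intrinsics, pixels), "R" (3x3) and "t" (3): a world point X has camera coordinates R X + t. Camera axes: x right, y down, z forward; pixel columns grow to the right and rows downward; lengths in mm; the calibration is good to about 2 mm. A picture is of the moment at which its call begins. There is no depth.
- ctrl.finish_job(): hands the job in; it is judged then, once.
Trained networks look in a picture, given as the dict that the camera call returned (one of the last four; its "shot" number tells which), for a name from the list of things; names that differ only in an ending like _2 or _b are one class to them, and where a whole thing is asked for, a point or a joint stands for the part that bears it (a point fixed in the world has none). Each returns a list of dicts, best first, with "score" (0 to 1); they miss things now and then, are a little off and sometimes report something else, mostly with a low value. They report only what shows in the picture. A call takes as long as a camera call. They do not tell look-alikes from the thing itself.
- ctrl.boxes_of(query, picture): "extent" ([left, top, width, height] in pixels, round what is visible of it).
- ctrl.landmark_of(query, picture): "point" ([column, row] in pixels: a listed point, or the origin of a listed thing).
The state is a dict: "time_s": time; "joints": joint angles; "dq": joint speeds; "tau": joint torques, N m; "eef_pos": TCP position; "ee_rot": TCP orientation; "force": force on the tool from outside, world axes, zero at the start; "wrist_torque": the same for the moment, N m; "grip_width": opening from 0.0 (shut) to 1.0 (fully open); "grip_force": force on a finger pad.
Only numpy, scipy, OpenCV 4.12 (cv2) and the standard library are available. Lean on these libraries where they do the work, as an engineer would, in place of code of your own. Each camera call takes 0.05 s, during which the arm holds its last target. There are 200 camera calls.

## Working session

There is one attempt and no reset: what is moved stays moved. The work goes in short steps, Python scripts to look and compute and a tool call to move; the robot and the scene stay as the last step left them, time stands still between calls to the robot, and variables do not carry over. Pictures are saved under pics/ and viewed, at most 10 in all, crops included, and the job is handed in when it is done.

Besides the shell and the picture viewer there is one more tool, called after "Emit:" by a JSON object that holds its "op" and its "data", one argument or row to a line. send_rows: Moves the arm, as the interface text tells. Its arguments: {"type":"object","properties":{"targets":{"type":"array"},"squeeze":{"type":"number"}},"required":["targets"]}

```bash
mkdir -p pics; cat > h.py <<'E'
import numpy as np, cv2
from rig import ctrl
def ray(p,c,z=0.):
    K,R,t=[np.array(c[k],float) for k in("camera_matrix","R","t")]
    d=R.T@np.linalg.inv(K)@[p[0],p[1],1.]; o=-R.T@t
    return (o+d*(z-o[2])/d[2]).round(1)
def proj(X,c):
    K,R,t=[np.array(c[k],float) for k in("camera_matrix","R","t")]
    q=K@(R@np.asarray(X,float)+t); return q[:2]/q[2]
def save(c,n): cv2.imwrite('pics/'+n,c["img"][:,:,::-1])
E
python3 - <<'E'
from h import *
ims=[]
for n in("scene","side"):
    c=ctrl.capture(n); ims.append(c["img"])
    print(n,ray((256,192),c))
    for q in("tin","lane","bay","jar","can","carton"):
        try:
            print(q,[(np.round(d["point"]).tolist(),round(d["score"],2),ray(d["point"],c)[:2].tolist()) for d in ctrl.landmark_of(q,c)],
             [(np.round(d["extent"]).tolist(),round(d["score"],2)) for d in ctrl.boxes_of(q,c)] if q=="tin" else "")
        except Exception as e: print(q,e)
    save(c,n+"0.png")
s=ctrl.sense(); print(s["eef_pos"],s["ee_rot"],s["time_s"])
E
```

```text
scene [552.7  30.3   0. ]
tin [([250.0, 292.0], 0.97, [745.2, 277.8]), ([379.0, 200.0], 0.94, [316.3, 236.0]), ([316.0, 245.0], 0.84, [555.8, 259.0]), ([308.0, 164.0], 0.71, [355.7, 10.6])] [([344.0, 167.0, 83.0, 51.0], 0.9), ([212.0, 253.0, 75.0, 70.0], 0.76), ([287.0, 211.0, 65.0, 55.0], 0.6)]
lane [([261.0, 194.0], 0.98, [546.6, 43.7])] 
bay [([247.0, 173.0], 0.84, [523.4, -52.7])] 
jar [([185.0, 180.0], 0.98, [678.4, -119.7])] 
can [([200.0, 220.0], 0.78, [722.0, 40.8])] 
carton [([310.0, 165.0], 0.66, [354.6, 17.5])] 
side [557.2  34.9   0. ]
tin [([190.0, 262.0], 0.85, [553.9, 251.1]), ([100.0, 228.0], 0.61, [747.7, 274.3]), ([329.0, 320.0], 0.59, [311.9, 231.4])] [([140.0, 216.0, 92.0, 80.0], 0.75), ([266.0, 251.0, 140.0, 133.0], 0.73), ([53.0, 192.0, 77.0, 59.0], 0.7)]
lane [([252.0, 203.0], 0.83, [546.5, 68.8])] 
bay [([292.0, 173.0], 0.84, [523.8, -62.6])] 
jar [([248.0, 139.0], 0.72, [687.9, -137.1])] 
can [([193.0, 168.0], 0.63, [724.7, 34.6])] 
carton [([355.0, 222.0], 0.72, [352.5, 15.4])] 
[ 123.66681942 -510.23948445  231.27997064] [-1.75702577e-05  9.92936975e-01  1.18643009e-01 -2.72997021e-06] 0.8
```

View pics/scene0.png

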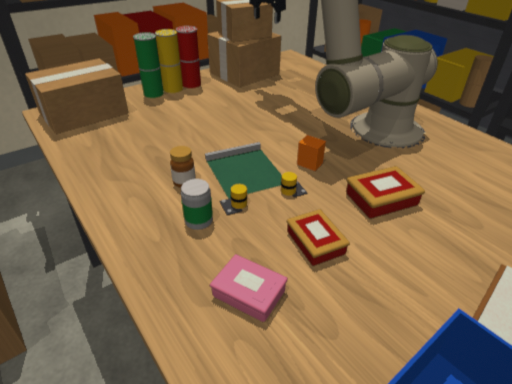

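View pics/side0.png

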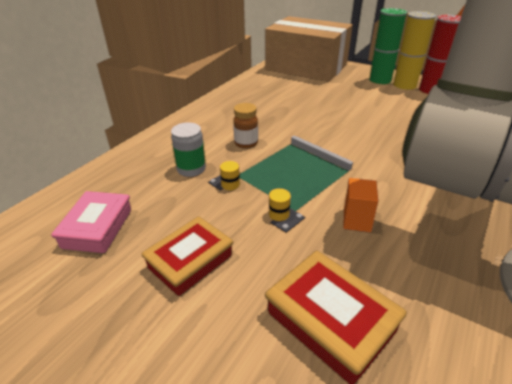

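Scene view: the tin-like things are pink (249,288), large red (385,192) and small red (317,237). The description picks the small red one, which shows in the side view at (188,255). Next I'll fit the tin and lane silhouettes and make a close crop to check.

```bash
cat >> h.py <<'E'
from scipy.optimize import minimize
S=4
def hull(P,c,shape=None):
    m=np.zeros((384*S,512*S),np.uint8)
    q=np.array([proj(p,c) for p in P])*S+S/2
    cv2.fillConvexPoly(m,cv2.convexHull(q.astype(np.float32)).round().astype(np.int32),1); return m>0
def xf(p,L): 
    x,y,a=p; L=np.asarray(L,float); return np.c_[x+L[:,0]*np.cos(a)-L[:,1]*np.sin(a), y+L[:,0]*np.sin(a)+L[:,1]*np.cos(a), L[:,2]]
def up(m): return cv2.resize(m.astype(np.uint8)*255,None,fx=S,fy=S,interpolation=cv2.INTER_LINEAR)>127
def hsv(c): return cv2.cvtColor(np.ascontiguousarray(c["img"]),cv2.COLOR_RGB2HSV).astype(int)
def iou(a,b): return (a&b).sum()/max(1,(a|b).sum())
BOX=[(sx*60,sy*45,z) for sx in(-1,1) for sy in(-1,1) for z in(0,40)]
def tinmask(c,p0):  # coloured blob near the guess
    h=hsv(c); m=((h[...,0]<28)|(h[...,0]>170))&(h[...,1]>165)&(h[...,2]>50)
    g=np.array(proj([p0[0],p0[1],20],c)).round().astype(int)
    m=cv2.morphologyEx(m.astype(np.uint8),cv2.MORPH_CLOSE,np.ones((5,5)))
    n,l,st,ce=cv2.connectedComponentsWithStats(m)
    k=min([i for i in range(1,n) if st[i,4]>300],key=lambda i:np.hypot(*(ce[i]-g)))
    o=np.zeros_like(m); cs,_=cv2.findContours((l==k).astype(np.uint8),cv2.RETR_EXTERNAL,cv2.CHAIN_APPROX_NONE)
    cv2.drawContours(o,cs,-1,1,-1); return o>0
def fit(cost,p0):
    sx=np.array([p0]+[np.add(p0,d) for d in((15,0,0),(0,15,0),(0,0,.2))])
    r=minimize(cost,p0,method='Nelder-Mead',options=dict(initial_simplex=sx,xatol=.1,fatol=1e-4,maxiter=150)); return r.x,1-r.fun
def fit_tin(cs,p0):
    ms=[up(tinmask(c,p0)) for c in cs]
    return fit(lambda p:1-np.mean([iou(hull(xf(p,BOX),c),m) for c,m in zip(cs,ms)]),p0)
def fit_lane(cs,p0):
    A=np.linspace(0,2*np.pi,24,endpoint=False)
    posts=[[(20*np.cos(a),s*68+20*np.sin(a),z) for a in A for z in(0,50)] for s in(-1,1)]
    bay=[(122+sx*92.5,sy*85,0) for sx in(-1,1) for sy in(-1,1)]
    D=[]
    for c in cs:
        h=hsv(c); roi=np.zeros(h.shape[:2],bool); u,v=np.array(proj(xf(p0,[(80,0,0)])[0],c)).astype(int); roi[v-70:v+70,u-80:u+80]=1
        g=(h[...,0]>60)&(h[...,0]<95)&(h[...,1]>90)&roi
        n,l,st,_=cv2.connectedComponentsWithStats(g.astype(np.uint8)); g=l==1+np.argmax(st[1:,4])
        y=((h[...,0]>20)&(h[...,0]<32)&(h[...,1]>190)&(h[...,2]>90)&roi).astype(np.uint8)
        y=cv2.morphologyEx(y,cv2.MORPH_CLOSE,np.ones((9,3)))>0
        D.append((c,up(g),up(y)))
    def cost(p):
        s=0
        for c,g,y in D:
            P=hull(xf(p,posts[0]),c)|hull(xf(p,posts[1]),c)
            s+=iou(hull(xf(p,bay),c)&~P,g&~P)+.5*iou(P,y)
        return 1-s/len(D)/1.5
    return fit(cost,p0)
E
python3 - <<'E'
from h import *
cs=[ctrl.capture(n) for n in("scene","side")]
c=cs[0]
for sel in(cs,cs[:1],cs[1:]):
    t,a=fit_tin(sel,(555,255,-1.6)); l,b=fit_lane(sel,(546,57,-1.75)); 
    d=t[:2]-l[:2]; ca,sa=np.cos(l[2]),np.sin(l[2])
    print(t.round(3),round(a,3),l.round(3),round(b,3),"tin in lane",[round(ca*d[0]+sa*d[1],1),round(-sa*d[0]+ca*d[1],1),round(t[2]-l[2],3)])
    if sel is cs: T,L=t,l
A=[]
for c in cs:
    im=cv2.resize(c["img"],None,fx=S,fy=S,interpolation=cv2.INTER_CUBIC)
    for p,B in((T,BOX),(L,[(122+sx*92.5,sy*85,0) for sx in(-1,1) for sy in(-1,1)])):
        cc,_=cv2.findContours(hull(xf(p,B),c).astype(np.uint8),0,1); cv2.drawContours(im,cc,-1,(255,0,255),1)
    u,v=np.array(proj((550,130,0),c)*S).astype(int); A.append(im[max(0,v-290):v+290,u-280:u+110])
h=min(a.shape[0] for a in A); cv2.imwrite('pics/fit.png',np.hstack([a[:h] for a in A])[:,:,::-1])
E
```

```text
[549.732 249.578  -1.864] 0.627 [548.422  56.355  -1.792] 0.801 tin in lane [np.float64(-188.8), np.float64(-41.1), np.float64(-0.072)]
[548.533 249.691  -1.84 ] 0.868 [546.07   55.969  -1.786] 0.887 tin in lane [np.float64(-189.8), np.float64(-39.0), np.float64(-0.054)]
[579.675 216.362  -0.92 ] 0.455 [552.233  53.212  -1.775] 0.73 tin in lane [np.float64(-165.3), np.float64(-6.2), np.float64(0.855)]
```

View pics/fit.png

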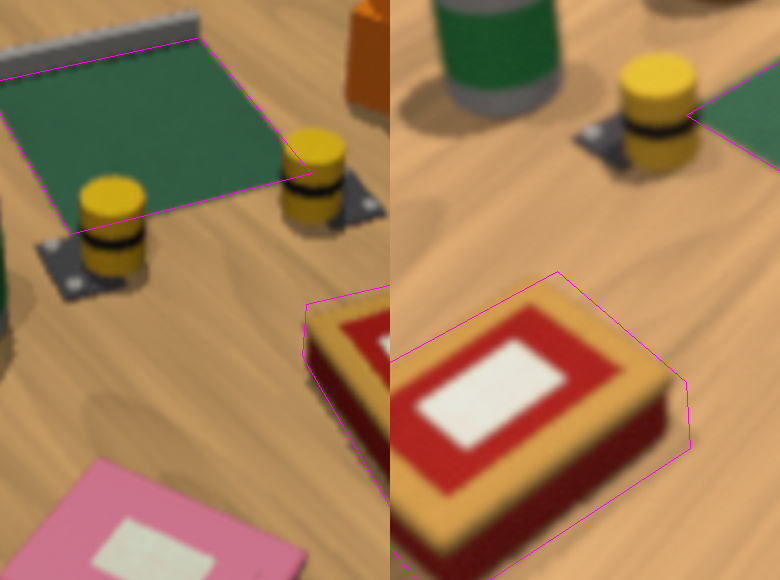

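The crop shows the chosen tin is red with a gold lid, and the lane overlay fits. The tin mask misses the gold and dark sides in the side view, so I'll refine its threshold.

```bash
sed -i 's/(h\[...,1\]>165)&(h\[...,2\]>50)/(h[...,1]>138)\&(h[...,2]>25)/' h.py
python3 - <<'E'
from h import *
cs=[ctrl.capture(n) for n in("scene","side")]
for sel in(cs,cs[:1],cs[1:]):
    t,a=fit_tin(sel,(555,255,-1.9)); l,b=fit_lane(sel,(546,57,-1.75)); 
    d=t[:2]-l[:2]; ca,sa=np.cos(l[2]),np.sin(l[2])
    print(t.round(3),round(a,3),l.round(3),round(b,3),"tin in lane",[round(float(v),3) for v in(ca*d[0]+sa*d[1],-sa*d[0]+ca*d[1],t[2]-l[2])])
    if sel is cs: T,L=t,l
A=[]
for c,(w0,w1) in zip(cs,((150,240),(200,190))):
    im=cv2.resize(c["img"],None,fx=S,fy=S,interpolation=cv2.INTER_CUBIC)
    m=up(tinmask(c,T)).astype(np.uint8)
    for H,col in((hull(xf(T,BOX),c).astype(np.uint8),(255,0,255)),(m,(0,255,255)),(hull(xf(L,[(122+sx*92.5,sy*85,0) for sx in(-1,1) for sy in(-1,1)]),c).astype(np.uint8),(255,0,255))):
        cc,_=cv2.findContours(H,0,1); cv2.drawContours(im,cc,-1,col,1)
    u,v=np.array(proj((550,180,0),c)*S).astype(int); A.append(im[v-290:v+290,u-w0:u+w1])
cv2.imwrite('pics/fit2.png',np.hstack(A)[:,:,::-1])
E
```

```text
[551.085 249.139  -1.79 ] 0.914 [547.941  56.304  -1.788] 0.801 tin in lane [-188.977, -38.511, -0.001]
[549.129 249.96   -1.797] 0.927 [546.07   55.969  -1.786] 0.889 tin in lane [-190.16, -38.482, -0.011]
[555.282 248.074  -1.763] 0.915 [551.945  51.363  -1.781] 0.726 tin in lane [-193.095, -37.69, 0.018]
```

View pics/fit2.png

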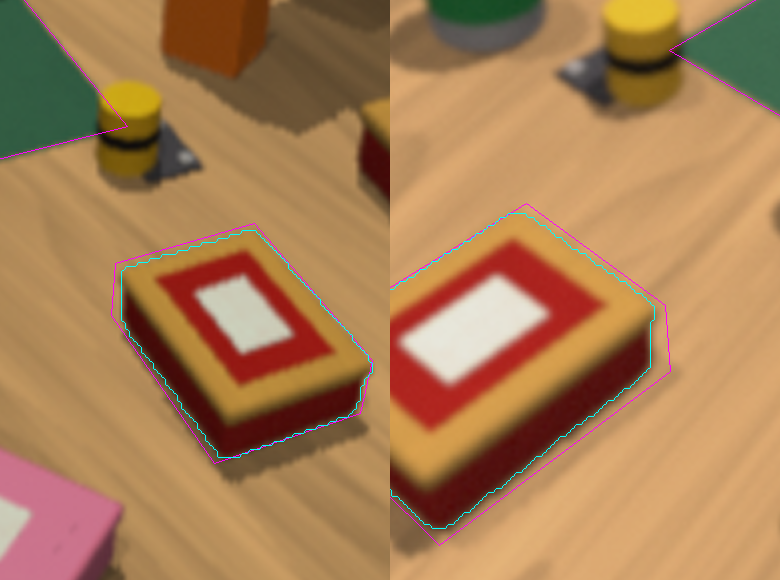

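The tin sits at lane (-189, -38) mm with about 0 rad skew. Plan: push it sideways to the centre line with two spread fingertips, then push it forward the same way. First I'll travel high to its -y side.

Emit:
{"op": "send_rows", "data": {
  "targets": [
    [-0.2, 0.032, -0.0424, 0, 0, 0, 0],
    [-0.2, 0.032, -0.0424, 0, 0, 0, 0],
    [-0.2, 0.032, -0.0424, 0, 0, 0, 0],
    [-0.2, 0.032, -0.0424, 0, 0, 0, 0],
    [-0.2, 0.032, -0.0424, 0, 0, 0, 0],
    [-0.2, 0.032, -0.0424, 0, 0, 0, 0],
    [-0.2, 0.032, -0.0424, 0, 0, 0, 0],
    [-0.2, 0.032, -0.0424, 0, 0, 0, 0],
    [-0.2, 0.032, -0.0424, 0, 0, 0, 0],
    [-0.2, 0.032, -0.0424, 0, 0, 0, 0]
  ]
}}

```text
time_s: 2.25
eef_pos: [335.2, -21.1, 231.6]
ee_rot: [0.0, 0.993, 0.119, 0.001]
force: [-0.5, -1.3, 0.4]
grip_width: 0.6
grip_force: 0.0
```

Emit:
{"op": "send_rows", "data": {
  "targets": [
    [-0.2, 0.032, -0.0424, 0, 0, 0, 0],
    [-0.2, 0.032, -0.0424, 0, 0, 0, 0],
    [-0.2, 0.032, -0.0424, 0, 0, 0, 0],
    [-0.2, 0.032, -0.0424, 0, 0, 0, 0],
    [-0.2, 0.032, -0.0424, 0, 0, 0, 0],
    [-0.2, 0.032, -0.0424, 0, 0, 0, 0],
    [-0.2, 0, 0, 0, 0, 0, 0.152],
    [-0.2, 0, 0, 0, 0, 0, 0.152],
    [-0.2, 0, 0, 0, 0, 0, 0.152],
    [-0.2, 0, 0, 0, 0, 0, 0]
  ]
}}

```text
time_s: 3.5
eef_pos: [461.4, 269.7, 231.3]
ee_rot: [0.0, 0.994, -0.108, -0.0]
force: [0.2, -0.1, -0.2]
grip_width: 0.602
grip_force: 0.0
```

```bash
cat >> h.py <<'E'
LANE=(547.,56.,-1.788)
def tl(P,L=LANE):
    d=np.asarray(P[:2])-L[:2]; c,s=np.cos(L[2]),np.sin(L[2]); return np.round([c*d[0]+s*d[1],-s*d[0]+c*d[1]],1)
def where():
    s=ctrl.sense(); w,x,y,z=s["ee_rot"]; h=2*np.arctan2(y,x)
    print("t",s["time_s"],"tcp",np.round(s["eef_pos"],1),"lane",tl(s["eef_pos"]),"head",round(h,3),"h-lane",round(h-LANE[2],3),"j",np.round(s["joints"],2),"F",np.round(s["force"],1),"w",round(s["grip_width"],2))
E
python3 - <<'E'
from h import *
where(); c=ctrl.capture("wrist"); save(c,"w1.png"); print(-np.array(c["R"]).T@c["t"])
E
```

```text
t 3.5 tcp [461.4 269.7 231.3] lane [-190.2 -129.6] head -0.217 h-lane 1.571 j [0.31 0.33 1.47 0.   1.34 2.1 ] F [ 0.2 -0.1 -0.2] w 0.6
[531.63464908 256.36141035 374.41768314]
```

View pics/w1.png

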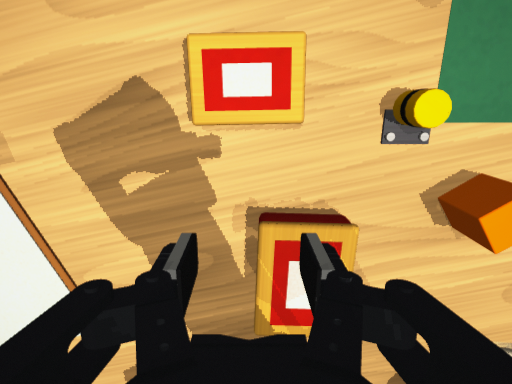

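The wrist view has the small tin sharp at (247,78), the -y post at (427,107) and the large red tin below at (310,270). I'll fit the tin from here and check the large tin's clearance.

```bash
python3 - <<'E'
from h import *
c=ctrl.capture("wrist")
t,a=fit_tin([c],(550,250,-1.79)); print(t.round(3),round(a,3),tl(t))
print("big tin edge",ray((262,216),c,0),ray((350,216),c,0), ray((360,225),c,45))
h=hsv(c); m=(h[...,0]>24)&(h[...,0]<33)&(h[...,1]>200)&(h[...,2]>120); m[:80]=0;m[130:]=0;m[:,:385]=0;m[:,460:]=0
print("post top",ray((432,106),c,50), h[106,432],h[40,200], "expect",xf(LANE,[(0,-68,50)]), "proj",proj(xf(LANE,[(0,-68,50)])[0],c))
print("green edge/corner", ray((440,122),c,0), ray((452,5),c,0),"exp corner",xf(LANE,[(29.5,-85,0),(29.5,85,0)]))
E
```

```text
[552.093 255.008  -1.768] 0.138 [-195.4  -37.9]
big tin edge [387.4 269.7   0. ] [363. 158.   0.] [369.8 159.9  45. ]
post top [486.8  75.   50. ] [ 28 255 243] [ 23 183 243] expect [[480.59773654  70.65398948  50.        ]] proj [436.60705173 111.23275685]
green edge/corner [459.3  38.6   0. ] [581.7  20.8   0. ] exp corner [[457.63992524  45.51062255   0.        ]
 [623.64558389   8.87564886   0.        ]]
```

Emit:
{"op": "send_rows", "data": {
  "targets": [
    [-0.2, 0.015, 0.025, -0.02, 0, 0, 0],
    [-0.2, 0.015, 0.025, -0.02, 0, 0, 0],
    [-0.2, 0.015, 0.025, -0.02, 0, 0, 0],
    [-0.2, 0.015, 0.025, -0.02, 0, 0, 0],
    [-0.2, 0, 0, -0.02, 0, 0, 0],
    [-0.2, 0, 0, 0, 0, 0, 0],
    [-0.2, 0, 0, 0, 0, 0, 0],
    [-0.2, 0, 0, 0, 0, 0, 0],
    [-0.2, 0, 0, 0, 0, 0, 0],
    [-0.2, 0, 0, 0, 0, 0, 0]
  ]
}}

```text
time_s: 4.85
eef_pos: [498.3, 159.2, 331.1]
ee_rot: [0.0, 0.994, -0.109, -0.0]
force: [0.9, -0.4, 0.3]
grip_width: 0.597
grip_force: 0.0
```

```bash
python3 - <<'E'
from h import *
where()
c=ctrl.capture("wrist"); save(c,"w2.png"); h=hsv(c)
g=np.array(proj((550,250,40),c)).astype(int); print(g, [h[g[1],g[0]+k].tolist() for k in range(-90,91,10)])
print("posts",[proj(xf(LANE,[(0,s*68,50)])[0],c).round() for s in(-1,1)])
E
```

```text
t 4.85 tcp [498.3 159.2 331.1] lane [-90.2 -69.8] head -0.218 h-lane 1.57 j [0.08 0.26 1.31 0.   1.57 1.87] F [ 0.9 -0.4  0.3] w 0.6
[178 131] [[17, 149, 135], [16, 149, 147], [17, 150, 156], [17, 149, 163], [17, 150, 146], [19, 196, 169], [2, 238, 139], [17, 45, 208], [17, 46, 201], [18, 46, 198], [17, 47, 201], [1, 235, 138], [15, 203, 166], [19, 198, 204], [19, 136, 235], [18, 142, 225], [18, 141, 226], [19, 136, 237], [20, 130, 243]]
posts [array([315., 153.]), array([321.,  46.])]
```

View pics/w2.png

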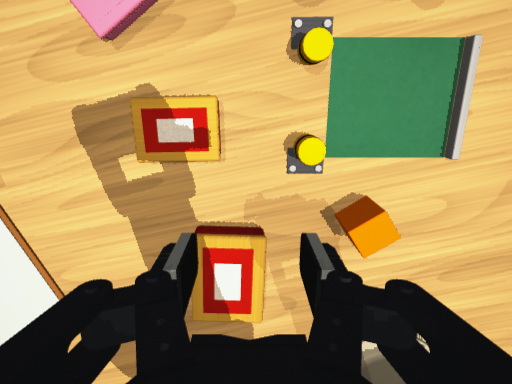

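The overhead view shows the tin at (176,129), post tops at (317,45) and (311,151), and the whole bay. I'll fit precisely here with proper masks.

```bash
cat >> h.py <<'E'
def tinmask(c,p0,sat=172):
    h=hsv(c); m=((h[...,0]<23)|(h[...,0]>170))&(h[...,1]>sat)&(h[...,2]>25)
    H=hull(xf(p0,np.array(BOX)*[1.25,1.25,1]),c)[::S,::S]
    m=cv2.morphologyEx((m&H).astype(np.uint8),cv2.MORPH_OPEN,np.ones((3,3)))
    o=np.zeros_like(m); cs,_=cv2.findContours(m,cv2.RETR_EXTERNAL,cv2.CHAIN_APPROX_NONE)
    cv2.drawContours(o,[max(cs,key=cv2.contourArea)],-1,1,-1); return o>0
def fit_laneW(c,p0):  # overhead: bay corners + bright post tops, least squares over pose
    h=hsv(c); y=((h[...,0]>25)&(h[...,0]<34)&(h[...,1]>200)&(h[...,2]>225)).astype(np.uint8)
    g=((h[...,0]>60)&(h[...,0]<95)&(h[...,1]>90)).astype(np.uint8)
    n,l,st,_=cv2.connectedComponentsWithStats(g); g=(l==1+np.argmax(st[1:,4]))
    A=np.linspace(0,2*np.pi,32,endpoint=False); bay=[(122+a*92.5,b*85,0) for a in(-1,1) for b in(-1,1)]
    tops=[[(20*np.cos(a),s*68+20*np.sin(a),50) for a in A] for s in(-1,1)]; G,Y=up(g),up(y)
    def cost(p):
        T=hull(xf(p,tops[0]),c)|hull(xf(p,tops[1]),c); near=cv2.dilate(T.astype(np.uint8),np.ones((61,61)))>0
        return 1-.5*iou(hull(xf(p,bay),c),G)-.5*iou(T,Y&near)
    return fit(cost,p0)
def look(t0,l0=LANE):
    c=ctrl.capture("wrist"); t,a=fit_tin([c],t0); l,b=fit_laneW(c,l0)
    print("tin",t.round(3),round(a,3),"lane",l.round(3),round(b,3),"REL",tl(t,l),round(t[2]-l[2],3)); return c,t,l
E
python3 - <<'E'
from h import *
c,t,l=look((550,250,-1.79))
im=cv2.resize(c["img"],None,fx=S,fy=S)
def d(H,col):
    cc,_=cv2.findContours(H.astype(np.uint8),0,1); cv2.drawContours(im,cc,-1,col,2)
d(hull(xf(t,BOX),c),(255,0,255)); d(up(tinmask(c,t)),(0,255,255)); d(hull(xf(l,[(122+a*92.5,b*85,0) for a in(-1,1) for b in(-1,1)]),c),(255,0,255))
A=np.linspace(0,6.28,30)
for s in(-1,1): d(hull(xf(l,[(20*np.cos(a),s*68+20*np.sin(a),50) for a in A]),c),(255,0,255))
cv2.imwrite('pics/f3.png',cv2.resize(im[0:700,480:1960],None,fx=.53,fy=.53,interpolation=cv2.INTER_AREA)[:,:,::-1])
E
```

```text
tin [550.813 255.074  -1.837] 0.736 lane [549.611  59.489  -1.787] 0.925 REL [-191.3  -40.8] -0.05
```

View pics/f3.png

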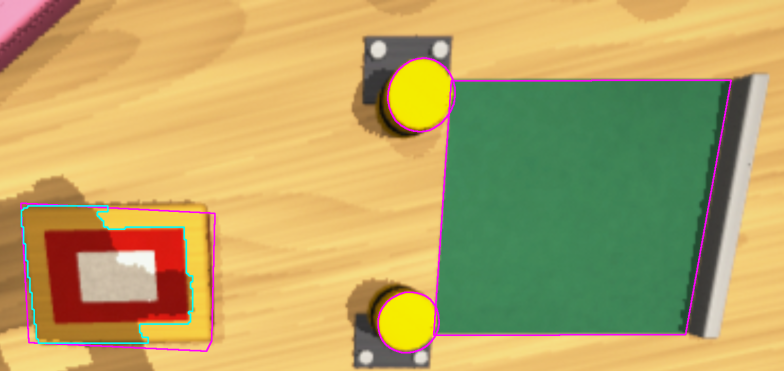

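The lane fit is tight. For the tin I'll use its inner red rectangle, projected onto z=40, because shadow doesn't affect it.

```bash
cat >> h.py <<'E'
LANE=(549.6,59.5,-1.787)
def tintop(c,p0,yaw=None):
    h=hsv(c); m=(((h[...,0]<9)|(h[...,0]>172))&(h[...,1]>190)&(h[...,2]>60)).astype(np.uint8)
    m=up(m).astype(np.uint8); cs,_=cv2.findContours(m,0,cv2.CHAIN_APPROX_NONE)
    g=np.array(proj([p0[0],p0[1],40],c))*S
    k=max([q for q in cs if cv2.contourArea(q)>2000],key=lambda q:cv2.pointPolygonTest(q,tuple(map(float,g)),True))
    W=np.array([ray(((q[0][0]+.5)/S-.5,(q[0][1]+.5)/S-.5),c,40.)[:2] for q in k],np.float32)
    (x,y),(w,b),_=r=cv2.minAreaRect(W); B=cv2.boxPoints(r); e=[B[1]-B[0],B[2]-B[1]]; e=max(e,key=np.linalg.norm)
    a=np.arctan2(e[1],e[0]); a=a-np.pi*np.round((a-LANE[2])/np.pi)
    return np.array([x,y,a]),(round(w,1),round(b,1))
def look(t0,l0=LANE,lane=True):
    c=ctrl.capture("wrist"); t,wb=tintop(c,t0); l,b=fit_laneW(c,l0) if lane else (np.array(LANE),0)
    print("tin",t.round(3),wb,"lane",l.round(3),round(b,3),"REL",tl(t,l),round(t[2]-l[2],3)); return c,t,l
E
python3 - <<'E'
from h import *
look((550,255,-1.79)); where()
for n in("scene","side"):
    c=ctrl.capture(n); t,w=tintop(c,(550,255)); print(n,t.round(3),w)
E
```

```text
tin [552.069 253.718  -1.764] (90.7, 60.3) lane [549.97   59.371  -1.787] 0.927 REL [-190.3  -39.7] 0.023
t 5.0 tcp [498.4 159.1 331.2] lane [-90.2 -69.7] head -0.218 h-lane 1.569 j [0.08 0.26 1.31 0.   1.57 1.87] F [ 0.6  0.4 -0.6] w 0.6
scene [551.281 253.28   -1.771] (89.5, 59.7)
side [551.997 251.014  -1.769] (89.2, 59.0)
```

Emit:
{"op": "send_rows", "data": {
  "targets": [
    [-0.2, -0.015, -0.025, 0.02, 0, 0, 0],
    [-0.2, -0.015, -0.025, 0.02, 0, 0, 0],
    [-0.2, -0.015, -0.025, 0.02, 0, 0, 0],
    [-0.2, -0.015, -0.025, 0.02, 0, 0, 0],
    [-0.2, 0, 0, 0.05, 0, 0, 0],
    [-0.2, 0, 0, 0.05, 0, 0, 0],
    [-0.2, 0, 0, 0.05, 0, 0, 0],
    [-0.2, 0, 0, 0.045, 0, 0, 0],
    [-0.2, 0, 0, 0.03, 0, 0, 0],
    [-0.2, 0, 0, 0.015, 0, 0, 0]
  ]
}}

```text
time_s: 6.35
eef_pos: [461.0, 269.5, 10.0]
ee_rot: [0.0, 0.994, -0.109, -0.001]
force: [0.5, -0.6, -1.1]
grip_width: 0.599
grip_force: 0.0
```

Emit:
{"op": "send_rows", "data": {
  "targets": [
    [-0.2, 0.005, 0, 0.003, 0, 0, 0],
    [-0.2, 0.005, 0, 0, 0, 0, 0],
    [-0.2, 0.005, 0, 0, 0, 0, 0],
    [-0.2, 0.005, 0, 0, 0, 0, 0],
    [-0.2, 0.004, 0, 0, 0, 0, 0],
    [-0.2, 0.004, 0, 0, 0, 0, 0],
    [-0.2, 0.004, 0, 0, 0, 0, 0],
    [-0.2, 0.004, 0, 0, 0, 0, 0],
    [-0.2, 0.004, 0, 0, 0, 0, 0],
    [-0.2, 0.004, 0, 0, 0, 0, 0]
  ]
}}

```text
time_s: 7.6
eef_pos: [504.2, 260.2, 8.3]
ee_rot: [0.0, 0.994, -0.109, -0.0]
force: [-4.5, 0.9, 2.4]
grip_width: 0.6
grip_force: 1.9
```

```bash
python3 - <<'E'
from h import *
where(); look((552,254,-1.77),lane=False)
for n in("scene","side"):
    c=ctrl.capture(n); t,w=tintop(c,(550,250)); print(n,t.round(3),w,tl(t))
E
```

```text
t 7.6 tcp [504.2 260.2   8.3] lane [-190.2  -85.8] head -0.218 h-lane 1.569 j [0.27 0.67 1.59 0.   0.89 2.06] F [-4.5  0.9  2.4] w 0.6
tin [559.299 251.084  -1.788] (90.9, 60.4) lane [549.6    59.5    -1.787] 0 REL [-189.2  -31.6] -0.001
scene [559.267 250.52   -1.782] (89.7, 59.5) [-192.6  -29.9]
side [502.513 261.377  -1.779] (40.3, 15.3) [-191.   -87.7]
```

Emit:
{"op": "send_rows", "data": {
  "targets": [
    [-0.2, 0.004, 0, 0, 0, 0, 0],
    [-0.2, 0.004, 0, 0, 0, 0, 0],
    [-0.2, 0.004, 0, 0, 0, 0, 0],
    [-0.2, 0.004, 0, 0, 0, 0, 0],
    [-0.2, 0.004, 0, 0, 0, 0, 0],
    [-0.2, 0.004, 0, 0, 0, 0, 0],
    [-0.2, 0.004, 0, 0, 0, 0, 0],
    [-0.2, 0.003, 0, 0, 0, 0, 0],
    [-0.2, 0, 0, 0, 0, 0, 0],
    [-0.2, 0, 0, 0, 0, 0, 0]
  ]
}}

```text
time_s: 9.0
eef_pos: [535.1, 253.4, 8.5]
ee_rot: [-0.0, 0.994, -0.109, 0.001]
force: [0.1, -0.2, -0.9]
grip_width: 0.598
grip_force: 0.0
```

```bash
python3 - <<'E'
from h import *
where(); look((590,245,-1.77),lane=False)
c=ctrl.capture("scene"); t,w=tintop(c,(590,245)); print(t.round(3),w,tl(t))
E
```

```text
t 9.0 tcp [535.1 253.4   8.5] lane [-190.2  -54.2] head -0.218 h-lane 1.569 j [ 0.24  0.71  1.51 -0.    0.92  2.03] F [ 0.1 -0.2 -0.9] w 0.6
tin [590.4   244.146  -1.789] (90.9, 60.5) lane [549.6    59.5    -1.787] 0 REL [-189.1    0.2] -0.002
[589.524 243.679  -1.784] (90.2, 59.9) [-192.4    1.1]
```

Emit:
{"op": "send_rows", "data": {
  "targets": [
    [-0.2, -0.02, 0, 0, 0, 0, 0],
    [-0.2, -0.03, 0, 0, 0, 0, 0],
    [-0.2, 0, 0, -0.05, 0, 0, 0],
    [-0.2, 0, 0, -0.05, 0, 0, 0],
    [-0.2, 0, 0.025, -0.05, 0, 0, 0],
    [-0.2, 0, 0.025, -0.05, 0, 0, 0],
    [-0.2, 0.01, 0.025, -0.05, 0, 0, 0],
    [-0.2, 0.01, 0.025, -0.05, 0, 0, 0],
    [-0.2, 0, 0, 0, 0, 0, 0],
    [-0.2, 0, 0, 0, 0, 0, 0]
  ]
}}

```text
time_s: 10.35
eef_pos: [483.5, 162.4, 307.6]
ee_rot: [0.0, 0.994, -0.109, -0.0]
force: [-0.7, -0.6, -0.5]
grip_width: 0.606
grip_force: 0.0
```

```bash
python3 - <<'E'
from h import *
where(); look((590,245,-1.77)); look((590,245,-1.77))
E
```

```text
t 10.35 tcp [483.5 162.4 307.6] lane [-90.2 -85. ] head -0.218 h-lane 1.569 j [0.09 0.24 1.4  0.   1.51 1.88] F [-0.7 -0.6 -0.5] w 0.61
tin [590.356 244.402  -1.789] (90.8, 59.9) lane [549.593  59.468  -1.787] 0.925 REL [-1.894e+02  1.000e-01] -0.002
tin [590.427 244.358  -1.788] (90.7, 58.6) lane [550.104  59.55   -1.791] 0.927 REL [-189.2   -1. ] 0.002
```

Emit:
{"op": "send_rows", "data": {
  "targets": [
    [-0.2, 0.017, -0.04, 0, 0, 0, 0],
    [-0.2, 0.017, -0.04, 0, 0, 0, 0],
    [-0.2, 0.017, -0.04, 0, 0, 0, 0],
    [-0.2, 0.017, -0.04, 0, 0, 0, 0],
    [-0.2, 0.017, -0.04, 0, 0, 0, 0],
    [-0.2, 0, 0, 0, 0, 0, -0.175],
    [-0.2, 0, 0, 0, 0, 0, -0.175],
    [-0.2, 0, 0, 0, 0, 0, -0.175],
    [-0.2, 0, 0, 0, 0, 0, -0.175],
    [-0.2, 0, 0, 0, 0, 0, -0.175]
  ]
}}

```text
time_s: 11.7
eef_pos: [609.6, 339.8, 306.8]
ee_rot: [-0.0, 0.945, 0.326, -0.001]
force: [0.7, -0.3, -0.3]
grip_width: 0.601
grip_force: 0.0
```

Emit:
{"op": "send_rows", "data": {
  "targets": [
    [-0.2, 0, 0, 0, 0, 0, -0.175],
    [-0.2, 0, 0, 0, 0, 0, -0.175],
    [-0.2, 0, 0, 0, 0, 0, -0.175],
    [-0.2, 0, 0, 0, 0, 0, -0.17],
    [-0.2, 0, 0, 0.05, 0, 0, 0],
    [-0.2, 0, 0, 0.05, 0, 0, 0],
    [-0.2, 0, 0, 0.05, 0, 0, 0],
    [-0.2, 0, 0, 0.04, 0, 0, 0],
    [-0.2, 0, 0, 0, 0, 0, 0],
    [-0.2, 0, 0, 0, 0, 0, 0]
  ]
}}

```text
time_s: 12.95
eef_pos: [610.5, 339.7, 120.0]
ee_rot: [0.0, 0.78, 0.626, 0.001]
force: [-0.4, 0.7, 0.9]
grip_width: 0.603
grip_force: 0.0
```

```bash
python3 - <<'E'
from h import *
where()
E
```

```text
t 12.95 tcp [610.5 339.7 120. ] lane [-290.7    0.9] head 1.352 h-lane 3.139 j [ 0.34  0.79  1.02 -0.    1.32  0.56] F [-0.4  0.7  0.9] w 0.6
```

Emit:
{"op": "send_rows", "data": {
  "targets": [
    [-0.2, 0, 0, 0.04, 0, 0, 0],
    [-0.2, 0, 0, 0.04, 0, 0, 0],
    [-0.2, 0, 0, 0.022, 0, 0, 0],
    [-0.2, 0, 0, 0.01, 0, 0, 0],
    [-0.2, -0.006, 0, 0, 0, 0, 0],
    [-0.2, -0.006, 0, 0, 0, 0, 0],
    [-0.2, -0.006, 0, 0, 0, 0, 0],
    [-0.2, -0.005, 0, 0, 0, 0, 0],
    [-0.2, -0.004, 0, 0, 0, 0, 0],
    [-0.2, -0.004, 0, 0, 0, 0, 0]
  ]
}}

```text
time_s: 14.2
eef_pos: [603.4, 309.1, 6.5]
ee_rot: [-0.0, 0.78, 0.626, 0.001]
force: [0.8, 3.4, 0.3]
grip_width: 0.603
grip_force: 1.4
```

Emit:
{"op": "send_rows", "data": {
  "targets": [
    [-0.2, -0.006, 0, 0, 0, 0, 0],
    [-0.2, -0.006, 0, 0, 0, 0, 0],
    [-0.2, -0.006, 0, 0, 0, 0, 0],
    [-0.2, -0.006, 0, 0, 0, 0, 0],
    [-0.2, -0.006, 0, 0, 0, 0, 0],
    [-0.2, -0.006, 0, 0, 0, 0, 0],
    [-0.2, -0.006, 0, 0, 0, 0, 0],
    [-0.2, -0.006, 0, 0, 0, 0, 0],
    [-0.2, -0.006, 0, 0, 0, 0, 0],
    [-0.2, -0.006, 0, 0, 0, 0, 0]
  ]
}}

```text
time_s: 15.45
eef_pos: [590.1, 249.9, 6.3]
ee_rot: [0.0, 0.78, 0.626, 0.0]
force: [1.0, 5.0, 2.9]
grip_width: 0.601
grip_force: 2.1
```

```bash
python3 - <<'E'
from h import *
where()
c=ctrl.capture("scene"); t,w=tintop(c,(576,182)); print(t.round(3),w,tl(t))
E
```

```text
t 15.45 tcp [590.1 249.9   6.3] lane [-198.7    0.3] head 1.352 h-lane 3.139 j [ 0.22  0.8   1.33 -0.    1.01  0.44] F [1.  5.  2.9] w 0.6
[631.987 198.342  -1.777] (115.9, 14.4) [-157.3   52.3]
```

```bash
python3 - <<'E'
from h import *
A=[]
for n in("scene","side"):
    c=ctrl.capture(n); u,v=proj((577,170,20),c).astype(int); A.append(cv2.resize(c["img"][v-70:v+70,u-65:u+65],None,fx=3,fy=3,interpolation=cv2.INTER_CUBIC))
    t,w=tintop(c,(577,184)); print(n,t.round(3),w,tl(t))
cv2.imwrite('pics/p4.png',np.hstack(A)[:,:,::-1])
E
```

```text
scene [631.19  196.487  -1.791] (118.3, 14.9) [-155.3   51.9]
side [575.291 173.952  -1.795] (79.4, 58.7) [-121.3    2.2]
```

View pics/p4.png

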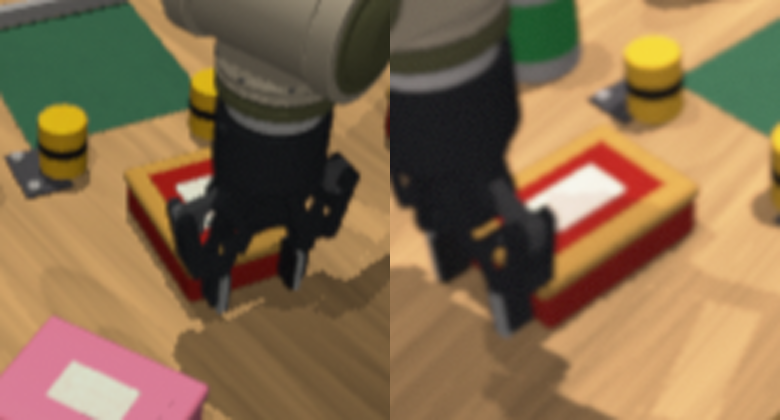

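Both fingers sit flat on the rear face, and the tin is about 1–2 mm off centre with ~0 skew. I'll push on to the mouth of the gap.

Emit:
{"op": "send_rows", "data": {
  "targets": [
    [-0.2, -0.005, 0, 0, 0, 0, 0],
    [-0.2, -0.005, 0, 0, 0, 0, 0],
    [-0.2, -0.005, 0, 0, 0, 0, 0],
    [-0.2, -0.005, 0, 0, 0, 0, 0],
    [-0.2, -0.005, 0, 0, 0, 0, 0],
    [-0.2, -0.005, 0, 0, 0, 0, 0],
    [-0.2, -0.004, 0, 0, 0, 0, 0],
    [-0.2, -0.004, 0, 0, 0, 0, 0],
    [-0.2, -0.004, 0, 0, 0, 0, 0],
    [-0.2, 0, 0, 0, 0, 0, 0]
  ]
}}

```text
time_s: 16.85
eef_pos: [581.1, 208.9, 6.4]
ee_rot: [0.0, 0.78, 0.626, -0.0]
force: [-0.1, -1.1, -0.1]
grip_width: 0.602
grip_force: 0.0
```

```bash
python3 - <<'E'
from h import *
where()
c=ctrl.capture("side"); t,w=tintop(c,(567,140)); print(t.round(3),w,tl(t)); save(c,"s5.png")
l,b=fit_lane([c],LANE); print("lane by side",l.round(3),round(b,3),tl(t,l))
E
```

```text
t 16.85 tcp [581.1 208.9   6.4] lane [-156.7    0.4] head 1.352 h-lane 3.139 j [ 0.16  0.76  1.42 -0.    0.97  0.38] F [-0.1 -1.1 -0.1] w 0.6
[566.336 131.5    -1.782] (75.6, 58.5) [-77.9   2.6]
lane by side [552.306  52.778  -1.779] 0.692 [-79.9  -2.6]
```

I'll check from overhead without turning: back off, rise, and move the hand beyond the gap so the wrist camera looks down on it.

Emit:
{"op": "send_rows", "data": {
  "targets": [
    [-0.2, 0.02, 0, 0, 0, 0, 0],
    [-0.2, 0.02, 0, 0, 0, 0, 0],
    [-0.2, 0, 0, -0.05, 0, 0, 0],
    [-0.2, 0, 0, -0.05, 0, 0, 0],
    [-0.2, 0, 0, -0.05, 0, 0, 0],
    [-0.2, -0.04, 0, -0.04, 0, 0, 0],
    [-0.2, -0.05, 0, -0.04, 0, 0, 0],
    [-0.2, -0.05, 0, -0.04, 0, 0, 0],
    [-0.2, -0.05, 0, -0.03, 0, 0, 0],
    [-0.2, -0.05, 0, 0, 0, 0, 0]
  ]
}}

```text
time_s: 18.15
eef_pos: [538.2, 14.8, 307.0]
ee_rot: [0.002, 0.78, 0.626, 0.001]
force: [0.5, 0.4, -0.2]
grip_width: 0.603
grip_force: 0.0
```

Emit:
{"op": "send_rows", "data": {
  "targets": [
    [-0.2, -0.02, 0, 0, 0, 0, 0],
    [-0.2, 0, 0, 0, 0, 0, 0],
    [-0.2, 0, 0, 0, 0, 0, 0],
    [-0.2, 0, 0, 0, 0, 0, 0],
    [-0.2, 0, 0, 0, 0, 0, 0],
    [-0.2, 0, 0, 0, 0, 0, 0],
    [-0.2, 0, 0, 0, 0, 0, 0],
    [-0.2, 0, 0, 0, 0, 0, 0],
    [-0.2, 0, 0, 0, 0, 0, 0],
    [-0.2, 0, 0, 0, 0, 0, 0]
  ]
}}

```text
time_s: 19.4
eef_pos: [533.8, -3.1, 304.4]
ee_rot: [-0.0, 0.78, 0.626, -0.0]
force: [0.2, 0.2, -0.3]
grip_width: 0.6
grip_force: 0.0
```

```bash
python3 - <<'E'
from h import *
where()
c=ctrl.capture("wrist"); t,w=tintop(c,(568,143)); print(t.round(3),w,tl(t)); save(c,"w6.png")
h=hsv(c); y=((h[...,0]>25)&(h[...,0]<34)&(h[...,1]>200)&(h[...,2]>225)).astype(np.uint8)
n,l,st,ce=cv2.connectedComponentsWithStats(y)
for i in range(1,n):
    if st[i,4]>100: print(st[i].tolist(),ce[i].round(1),tl(ray(ce[i],c,50)))
E
```

```text
t 19.4 tcp [533.8  -3.1 304.4] lane [60.5 -0.1] head 1.352 h-lane 3.139 j [-0.23  0.29  1.34 -0.    1.51 -0.01] F [ 0.2  0.2 -0.3] w 0.6
[567.398 138.189  -1.789] (83.2, 60.7) [-84.7   2.2]
[181, 92, 30, 32, 732] [195.7 107.6] [ -4.8 -65.6]
[290, 92, 30, 32, 734] [304.6 107.3] [-4.9 70.3]
```

View pics/w6.png

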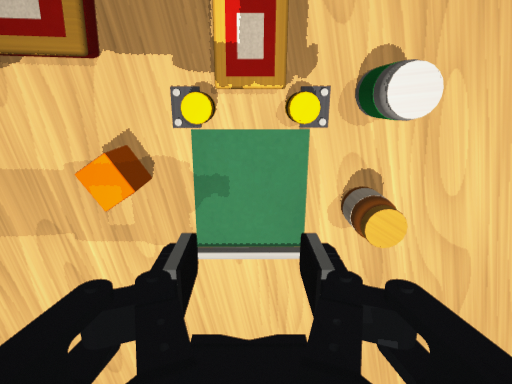

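The posts appear at y=-65.6 and 70.3 (middle +2.3) and the tin at +2.2, yaw -0.002, so the tin is centred in the gap. I'll go back behind it and push through.

Emit:
{"op": "send_rows", "data": {
  "targets": [
    [-0.2, 0.05, 0, 0, 0, 0, 0],
    [-0.2, 0.05, 0, 0, 0, 0, 0],
    [-0.2, 0.05, 0, 0, 0, 0, 0],
    [-0.2, 0.05, 0, 0.02, 0, 0, 0],
    [-0.2, 0.05, 0, 0.03, 0, 0, 0],
    [-0.2, 0, 0, 0.05, 0, 0, 0],
    [-0.2, 0, 0, 0.05, 0, 0, 0],
    [-0.2, 0, 0, 0.03, 0, 0, 0],
    [-0.2, 0, 0, 0, 0, 0, 0],
    [-0.2, 0, 0, 0, 0, 0, 0]
  ]
}}

```text
time_s: 20.7
eef_pos: [588.9, 241.1, 126.1]
ee_rot: [0.001, 0.78, 0.626, 0.001]
force: [-0.3, -0.6, -0.0]
grip_width: 0.6
grip_force: 0.0
```

```bash
python3 - <<'E'
from h import *
where()
E
```

```text
t 20.7 tcp [588.9 241.1 126.1] lane [-189.8    1.1] head 1.352 h-lane 3.139 j [0.2  0.64 1.27 0.   1.22 0.42] F [-0.3 -0.6 -0. ] w 0.6
```

Emit:
{"op": "send_rows", "data": {
  "targets": [
    [-0.2, 0, 0, 0.04, 0, 0, 0],
    [-0.2, 0, 0, 0.04, 0, 0, 0],
    [-0.2, 0, 0, 0.025, 0, 0, 0],
    [-0.2, -0.002, 0, 0.013, 0, 0, 0],
    [-0.2, -0.007, 0, 0, 0, 0, 0],
    [-0.2, -0.007, 0, 0, 0, 0, 0],
    [-0.2, -0.007, 0, 0, 0, 0, 0],
    [-0.2, -0.006, 0, 0, 0, 0, 0],
    [-0.2, -0.004, 0, 0, 0, 0, 0],
    [-0.2, -0.005, 0, 0, 0, 0, 0]
  ]
}}

```text
time_s: 21.95
eef_pos: [580.1, 204.1, 6.7]
ee_rot: [-0.0, 0.78, 0.626, 0.001]
force: [0.3, 3.9, 1.2]
grip_width: 0.6
grip_force: 1.6
```

Emit:
{"op": "send_rows", "data": {
  "targets": [
    [-0.2, -0.005, 0, 0, 0, 0, 0],
    [-0.2, -0.005, 0, 0, 0, 0, 0],
    [-0.2, -0.005, 0, 0, 0, 0, 0],
    [-0.2, -0.005, 0, 0, 0, 0, 0],
    [-0.2, -0.005, 0, 0, 0, 0, 0],
    [-0.2, -0.005, 0, 0, 0, 0, 0],
    [-0.2, -0.005, 0, 0, 0, 0, 0],
    [-0.2, -0.005, 0, 0, 0, 0, 0],
    [-0.2, -0.005, 0, 0, 0, 0, 0],
    [-0.2, -0.005, 0, 0, 0, 0, 0]
  ]
}}

```text
time_s: 23.2
eef_pos: [568.9, 154.7, 6.4]
ee_rot: [-0.0, 0.78, 0.626, -0.0]
force: [0.1, 4.0, 2.5]
grip_width: 0.603
grip_force: 2.1
```

```bash
python3 - <<'E'
from h import *
where()
c=ctrl.capture("side"); t,w=tintop(c,(555,83)); print(t.round(3),w,tl(t))
E
```

```text
t 23.2 tcp [568.9 154.7   6.4] lane [-1.011e+02  1.000e-01] head 1.352 h-lane 3.139 j [0.07 0.71 1.51 0.   0.92 0.29] F [0.1 4.  2.5] w 0.6
[553.424  74.501  -1.784] (68.4, 58.3) [-19.5   2.3]
```

The push is smooth, with no lateral force. Before the hand enters the gap I'll narrow the fingers and raise them slightly, so the knuckles clear the posts.

Emit:
{"op": "send_rows", "data": {
  "targets": [
    [0.4, 0.008, 0, 0, 0, 0, 0],
    [0.4, 0, 0, -0.01, 0, 0, 0],
    [0.4, 0, 0, 0, 0, 0, 0],
    [0.4, 0, 0, 0, 0, 0, 0],
    [0.4, 0, 0, 0, 0, 0, 0],
    [0.4, -0.006, 0, 0, 0, 0, 0],
    [0.4, -0.005, 0, 0, 0, 0, 0],
    [0.4, -0.005, 0, 0, 0, 0, 0],
    [0.4, -0.005, 0, 0, 0, 0, 0],
    [0.4, -0.005, 0, 0, 0, 0, 0]
  ]
}}

```text
time_s: 24.5
eef_pos: [565.0, 137.2, 16.3]
ee_rot: [-0.0, 0.78, 0.626, 0.0]
force: [0.3, 1.8, -1.1]
grip_width: 0.301
grip_force: 1.0
```

Emit:
{"op": "send_rows", "data": {
  "targets": [
    [0.4, -0.005, 0, 0, 0, 0, 0],
    [0.4, -0.005, 0, 0, 0, 0, 0],
    [0.4, -0.005, 0, 0, 0, 0, 0],
    [0.4, -0.005, 0, 0, 0, 0, 0],
    [0.4, -0.005, 0, 0, 0, 0, 0],
    [0.4, -0.005, 0, 0, 0, 0, 0],
    [0.4, -0.005, 0, 0, 0, 0, 0],
    [0.4, -0.005, 0, 0, 0, 0, 0],
    [0.4, -0.005, 0, 0, 0, 0, 0],
    [0.4, -0.005, 0, 0, 0, 0, 0]
  ]
}}

```text
time_s: 25.75
eef_pos: [554.2, 88.3, 16.4]
ee_rot: [0.0, 0.78, 0.626, -0.0]
force: [0.8, 2.0, -1.1]
grip_width: 0.302
grip_force: 1.0
```

```bash
python3 - <<'E'
from h import *
where(); c=ctrl.capture("side"); t,w=tintop(c,(543,20)); print(t.round(3),w,tl(t))
E
```

```text
t 25.75 tcp [554.2  88.3  16.4] lane [-33.1   0. ] head 1.352 h-lane 3.139 j [-0.05  0.65  1.6  -0.    0.89  0.17] F [ 0.8  2.  -1.1] w 0.3
[540.409  17.146  -1.779] (86.9, 57.6) [39.4  1.9]
```

Emit:
{"op": "send_rows", "data": {
  "targets": [
    [0.4, -0.005, 0, 0, 0, 0, 0],
    [0.4, -0.005, 0, 0, 0, 0, 0],
    [0.4, -0.005, 0, 0, 0, 0, 0],
    [0.4, -0.005, 0, 0, 0, 0, 0],
    [0.4, -0.005, 0, 0, 0, 0, 0],
    [0.4, -0.005, 0, 0, 0, 0, 0],
    [0.4, -0.005, 0, 0, 0, 0, 0],
    [0.4, -0.005, 0, 0, 0, 0, 0],
    [0.4, -0.005, 0, 0, 0, 0, 0],
    [0.4, -0.005, 0, 0, 0, 0, 0]
  ]
}}

```text
time_s: 27.05
eef_pos: [543.4, 39.6, 16.5]
ee_rot: [0.0, 0.78, 0.626, 0.0]
force: [1.5, 3.0, 2.1]
grip_width: 0.303
grip_force: 1.8
```

Emit:
{"op": "send_rows", "data": {
  "targets": [
    [0.4, -0.005, 0, 0, 0, 0, 0],
    [0.4, -0.005, 0, 0, 0, 0, 0],
    [0.4, -0.005, 0, 0, 0, 0, 0],
    [0.4, -0.005, 0, 0, 0, 0, 0],
    [0.4, -0.005, 0, 0, 0, 0, 0],
    [0.4, -0.005, 0, 0, 0, 0, 0],
    [0.4, 0, 0, 0, 0, 0, 0],
    [0.4, 0, 0, 0, 0, 0, 0],
    [0.4, 0, 0, 0, 0, 0, 0],
    [0.4, 0, 0, 0, 0, 0, 0]
  ]
}}

```text
time_s: 28.3
eef_pos: [536.8, 10.6, 16.3]
ee_rot: [-0.0, 0.78, 0.626, -0.0]
force: [-0.1, -0.4, 0.2]
grip_width: 0.308
grip_force: 0.0
```

```bash
python3 - <<'E'
from h import *
where(); c=ctrl.capture("side"); t,w=tintop(c,(523,-60)); print(t.round(3),w,tl(t))
E
```

```text
t 28.3 tcp [536.8  10.6  16.3] lane [46.5 -0.2] head 1.352 h-lane 3.139 j [-0.2   0.61  1.68 -0.    0.85  0.02] F [-0.1 -0.4  0.2] w 0.31
[477.355 -17.807  -1.81 ] (120.2, 31.1) [ 87.1 -52.1]
```

Emit:
{"op": "send_rows", "data": {
  "targets": [
    [0.4, 0.012, 0, 0, 0, 0, 0],
    [0.4, 0, 0, -0.04, 0, 0, 0],
    [0.4, 0, 0, -0.05, 0, 0, 0],
    [0.4, 0, 0, -0.05, 0, 0, 0],
    [0.4, 0, 0, -0.05, 0, 0, 0],
    [0.4, -0.03, 0, -0.05, 0, 0, 0],
    [0.4, -0.04, 0, -0.05, 0, 0, 0],
    [0.4, -0.04, 0, 0, 0, 0, 0],
    [0.4, 0, 0, 0, 0, 0, 0],
    [0.4, 0, 0, 0, 0, 0, 0]
  ]
}}

```text
time_s: 29.6
eef_pos: [515.9, -83.2, 304.9]
ee_rot: [-0.0, 0.78, 0.626, -0.0]
force: [-0.0, 0.1, -0.3]
grip_width: 0.3
grip_force: 0.0
```

```bash
python3 - <<'E'
from h import *
where(); c,t,l=look((524,-58,-1.79),lane=False)
im=c["img"].copy(); s=ctrl.capture("scene")["img"]
h=hsv(c); y=((h[...,0]>25)&(h[...,0]<34)&(h[...,1]>200)&(h[...,2]>225)).astype(np.uint8)
n,l,st,ce=cv2.connectedComponentsWithStats(y)
for i in range(1,n):
    if st[i,4]>100: print(st[i].tolist(),tl(ray(ce[i],c,50)))
cv2.imwrite('pics/end.png',cv2.resize(np.hstack([im,s]),(800,300),interpolation=cv2.INTER_AREA)[:,:,::-1])
E
```

```text
t 29.6 tcp [515.9 -83.2 304.9] lane [142.6  -0.4] head 1.352 h-lane 3.139 j [-0.38  0.27  1.37  0.    1.51 -0.17] F [-0.   0.1 -0.3] w 0.3
tin [523.669 -57.921  -1.79 ] (89.8, 60.5) lane [549.6    59.5    -1.787] 0 REL [ 1.203e+02 -1.000e-01] -0.003
[306, 18, 19, 35, 420] [-3.5 78.5]
```

View pics/end.png

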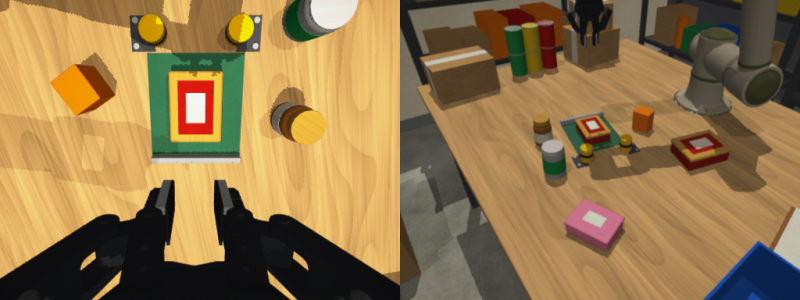

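The tin lies squarely inside the green bay, at (195,107) in the left picture and lane (120, 0) mm with -0.003 rad skew. The jar, can and carton look untouched and the hand is high and clear, so I'm handing in.

```bash
python3 -c "
from rig import ctrl
print(ctrl.finish_job())"
```

```text
the job is handed in; nothing more can be done
None
```

I pushed the small red tin through the gap onto the green bay: it measures 120 mm along the lane, on the centre line and square to it. The jar, can and carton look unmoved, the hand is clear, and the job was handed in at about 30 s; no verdict came back.

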